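# Roll the sample jar up the sloped rack to its end stop

## Task

Two brown sample jars lie on their sides at the low end of the sloped two-lane rack, one in each lane. With the fingertips, push the longer jar up its lane and over the bend at the top, so that it comes to rest in the dip against the end stop, where it cannot roll back, and then take the hand away. Do not lift the jar off the rack, and leave the shorter jar, the glass dishes, the bottle and the brush where they are.

Things in the scene. Friction and masses are not known exactly. Their poses are not given: they have to be found in the camera images.
- rack: Fixed two-lane rack of bent aluminium sheet, 255 x 175 mm. Origin on the table under its middle; +x uphill along the lanes, +y left when looking uphill, z up. The lanes are 80 mm wide inside, centred at y = +42.5 and -42.5 mm, parted and flanked by 5 mm walls 20 mm above the lane floor. A jar at the low end has its centre at x = -109, z = 57.5 mm; one at rest in the dip at x = 94, z = 72 mm.
- ramp: The rack's climbing floor, as a frame tilted by 7 degrees: origin on the floor at the crest (rack x = 60, z = 50 mm), mid-width; +x uphill along the floor, z square to it. It is 190 mm long. A jar rolling on it has its centre at z = 28 mm here. Short of the crest a jar rolls back down; with its centre some 5 mm past it, it rolls into the dip by itself.
- end_stop (a point): Top edge, mid-width, of the face of the upright plate that closes the rack's high end (rack x = 122, z = 80 mm). The dip is the floor between crest and plate: from the crest it falls at 10 degrees to the plate. Axes as the rack's.
- low_lip (a point): Top, mid-width, of the round bar (8 mm thick) across the rack's low end, which keeps the jars in: rack x = -129, z = 37 mm, 10 mm above the lane floor. Beyond it, downhill, is open table. Axes as the rack's.
- long_jar: The jar to push: closed round brown glass jar with a black lid, 56 mm in diameter and 72 mm long, about 0.2 kg, lying across its lane at the low end and free to roll; either lane. Origin at its centre, half-way along its axis; x is its own axis, towards the lid.
- short_jar: The other jar, to be left alone: same diameter of 56 mm but only 48 mm long, lying at the low end of the other lane. Origin at its centre, x along its axis.
- dishes: Bystander: two stacked glass Petri dishes, 92 mm across, 32 mm high together, standing on the table beside the rack. Origin at the centre of the underside.
- bottle: Bystander: small brown bottle, 44 mm in diameter, 95 mm tall, standing on the table beyond the rack's high end. Origin at the centre of the underside.
- brush: Bystander: brush 160 mm long lying on the table beside the rack. Origin under its middle, x along it.
Mind the look-alikes: they are no part of the job. Leave any yellow look-alike of the long_jar alone.

How it is judged (in metres and radians):
On the way, in this order (a step that is already met when the one before it is completed fails the run):
1. the long jar is part-way up the climbing floor, short of the crest (x of long_jar in the frame of rack between -0.06 and 0.05 m and z of long_jar in the frame of ramp below 0.036 m), for 0.1 s.
2. the long jar is past the crest and against the end stop (x of long_jar in the frame of rack above 0.088 m and z of long_jar in the frame of rack below 0.079 m), for 0.2 s.
At the end, for the whole second after the job is handed in: The long jar rests (under 20 mm/s) in the dip, across its lane within 0.2 rad, its centre 88 to 100 mm along the rack's x and 66 to 79 mm high in the rack's frame, between the rack's outer walls; the short jar is still at the low lip, within 20 mm of where it began (all of step 2 and x of long_jar in the frame of rack below 0.1 m and z of long_jar in the frame of rack above 0.066 m and y of long_jar in the frame of rack between -0.06 and 0.06 m and angle between the x axis of long_jar and the y axis of rack, either way round below 0.2 rad and linear speed of long_jar below 0.02 m/s and x of short_jar in the frame of rack below -0.09 m and distance of short_jar from where it was at the start of the episode below 0.02 m); the robot touches nothing.
It fails at once if the long jar is lifted off the floor of its lane (its centre more than 43 mm above the ramp's plane) (z of long_jar in the frame of ramp above 0.043 m).
It fails at once if the short jar is moved by more than 20 mm (distance of short_jar from where it was at the start of the episode above 0.02 m).
It fails at once if the dishes is moved by more than 20 mm (distance of dishes from where it was at the start of the episode above 0.02 m).
It fails at once if the bottle is moved by more than 20 mm (distance of bottle from where it was at the start of the episode above 0.02 m).
It fails at once if the brush is moved by more than 20 mm (distance of brush from where it was at the start of the episode above 0.02 m).
It also fails if it takes over 43 s, if anything falls off the work surface, if the arm or the gripper's body presses on something with over 40 N, if the wrist force passes 120 N, or if a joint passes its speed limit or range.

## Robot

A 6-joint arm with a two-finger parallel gripper is mounted at the origin on the work surface. World frame = base frame: x ahead of the robot, y to its left, z up, the work surface at z = 0. Lengths are in mm, angles in degrees, forces in N, time in s.
With the tool pointing down it reaches from about 350 to 800 mm from the base axis. Payload 7.3 kg.
Tool frame: the origin (TCP) lies at the centre of the arm's flange, where the gripper is bolted on; the fingertips stand 173 mm ahead of it and the grasp point (between the pads) lies manip.tcp_to_grasp ahead of it (manip.tcp_to_grasp is the distance from the TCP to the grasp point, in mm); z points along the fingers, y is the line along which they close (so a half turn about z gives the same grasp; the last joint's range is limited). The gripper opens to 85 mm and grips with 20 to 120 N. Pads are 22 mm wide; open, the fingers measure 114 mm over their backs; the gripper's body (76 mm by 85 mm) begins 54 mm behind the grasp point. The pads swing forward as they close: fully open they stand 13 mm farther back than shut.
Start: joints at [67.093, 19.595, 87.324, -0, 73.075, -8.365], TCP at [131.797, 508.19, 404.722] pointing down, gripper open.
Joint ranges: [-145.02, 145.02], [-44.19, 115.74], [2.07, 154.8], [-57.11, 237.11], [16.16, 152.29], [-177.93, 177.93]. Speed limits (degrees/s): [147.25, 147.25, 180, 180, 180, 180].

## Interface

Orientations are given as [roll, pitch, yaw] about the fixed x, y, z axes, in that order (R = Rz(yaw) Ry(pitch) Rx(roll)).
In Python, from cell import manip gives the robot as it stands.
- The arm moves only by the tool carry_out, never from a script. Its argument "targets" is a list that holds one entry, the list of rows, each a list of 4 numbers: the shift along the tool's x, y, z in cm, then the turn about the tool's z in rad. A call has 1 to 10 rows; each row shifts and turns the commanded pose from where the row before left it, along the tool's axes as they then stand; what a row does not reach is not made up. A row lasts 1/10 s, in which the tool goes at most 50 mm and 8.59 degrees, less where a joint would pass 70% of its speed; a pose out of reach is approached as far as the arm can. A call with a gripper value outside its range is refused whole. "grip" is the opening, from -1 (shut) to 1 (fully open), set as the call begins (left out, the last holds). The fingers move at their own pace and stop on an object; "grip_force" is the grip in N (left out, the last holds). Time passes only in rows, so rows that do not move let the fingers close. It gives the time, the measured TCP pose, the force, the opening and the grip force at its end, in the units of the state.
- manip.state(): the state, without advancing time (a new reading comes with each control period).
- manip.get_image(name): name is "scene" or "top"; returns the picture (420x560x3 uint8, red, green, blue); there is no depth.
- manip.calibration(name): a dict with "camera_matrix" (3x3 intrinsics, pixels), "pose" (4x4, takes a point from camera to world coordinates). Camera axes: x right, y up, looking along -z (the intrinsics and any distortion apply to the point x, -y, -z); pixel columns grow to the right and rows downward; lengths in mm; the calibration is good to about 2 mm. A picture is of the moment at which its call begins. calibration takes no time and is no camera call.
- manip.close_job(): hands the job in; it is judged then, once.
Trained networks look in the newest picture that a camera, given by its name, has taken for a name from the list of things; names that differ only in an ending like _2 or _b are one class to them, and where a whole thing is asked for, a point or a joint stands for the part that bears it (a point fixed in the world has none). Each returns a list of dicts, best first, with "confidence" (0 to 1); they miss things now and then, are a little off and sometimes report something else, mostly with a low value. They report only what shows in the picture. A call takes as long as a camera call. They do not tell look-alikes from the thing itself.
- manip.trace(label, camera): "region" (420x560 bool, what is visible of it) and "xy" ([column, row] in pixels, amid what is visible of it).
The state is a dict: "t": time; "joint_positions": joint angles; "dq": joint speeds; "effort": joint torques, N m; "ee_pos": TCP position; "ee_rot": TCP orientation; "contact_force": force on the tool from outside, world axes, zero at the start; "wrist_torque": the same for the moment, N m; "gripper_width": opening from 0.0 (shut) to 1.0 (fully open); "finger_force": force on a finger pad.
Only numpy, scipy, OpenCV 4.12 (cv2) and the standard library are available. Lean on these libraries where they do the work, as an engineer would, in place of code of your own. Each camera call takes 0.05 s, during which the arm holds its last target. There are 200 camera calls.

## Working session

There is one attempt and no reset: what is moved stays moved. The work goes in short steps, Python scripts to look and compute and a tool call to move; the robot and the scene stay as the last step left them, time stands still between calls to the robot, and variables do not carry over. Pictures are saved under pics/ and viewed, at most 10 in all, crops included, and the job is handed in when it is done.

Besides the shell and the picture viewer there is one more tool, called after "Request:" as a command line: name --argument value ..., lists and objects as JSON in quotes. carry_out: Moves the arm, as the interface text tells. Its arguments: {"type":"object","properties":{"targets":{"type":"array"},"grip":{"type":"number"},"grip_force":{"type":"number"}},"required":["targets"]}

```bash
mkdir -p pics; ls
cat > h.py <<'E'
import numpy as np, cv2
from cell import manip
def snap(n,f):
    im=np.array(manip.get_image(n)); cv2.imwrite('pics/'+f,im[:,:,::-1]); return im
def proj(n,P):
    c=manip.calibration(n);K=np.array(c['camera_matrix']);T=np.linalg.inv(np.array(c['pose']))
    P=np.atleast_2d(P);q=P@T[:3,:3].T+T[:3,3];q=q*[1,-1,-1];u=q@K.T;return u[:,:2]/u[:,2:]
def ray(n,uv):
    c=manip.calibration(n);K=np.array(c['camera_matrix']);T=np.array(c['pose'])
    d=np.linalg.inv(K)@[uv[0],uv[1],1];d=T[:3,:3]@(d*[1,-1,-1]);return T[:3,3],d/np.linalg.norm(d)
def atz(n,uv,z):
    o,d=ray(n,uv);return o+d*(z-o[2])/d[2]
E
python3 - <<'E'
from h import *
a=snap('scene','s0.png');b=snap('top','t0.png')
print({k:manip.calibration('top')[k] for k in manip.calibration('top')});print(manip.calibration('scene'))
for l in ['long_jar','short_jar','rack','end_stop','low_lip','dishes','bottle','brush']:
  for c in ['scene','top']:
    print(l,c,[(round(r['confidence'],2),np.round(r['xy'],0).tolist(),int(r['region'].sum())) for r in manip.trace(l,c)])
print(manip.state(),manip.tcp_to_grasp)
E
```

```text
pics
{'camera_matrix': array([[466.30412388,   0.        , 277.8246034 ],
       [  0.        , 466.30412388, 202.71289627],
       [  0.        ,   0.        ,   1.        ]]), 'pose': array([[-1.07320068e-01,  9.69295057e-01, -2.21245331e-01,
         3.94792183e+02],
       [-9.94223056e-01, -1.04246640e-01,  2.55568458e-02,
         1.89723675e+01],
       [ 1.70804200e-03,  2.22709971e-01,  9.74883250e-01,
         9.94815540e+02],
       [ 0.00000000e+00,  0.00000000e+00,  0.00000000e+00,
         1.00000000e+00]])}
{'camera_matrix': array([[382.97876504,   0.        , 278.93423952],
       [  0.        , 382.97876504, 211.27703682],
       [  0.        ,   0.        ,   1.        ]]), 'pose': array([[-2.79486494e-01, -5.34940220e-01,  7.97324438e-01,
         1.28812873e+03],
       [ 9.60145103e-01, -1.58261209e-01,  2.30379623e-01,
         2.14738851e+02],
       [ 2.94620308e-03,  8.29935148e-01,  5.57852103e-01,
         5.57044432e+02],
       [ 0.00000000e+00,  0.00000000e+00,  0.00000000e+00,
         1.00000000e+00]])}
long_jar scene [(0.86, [204.0, 193.0], 485), (0.6
[... 803 characters left out ...]
joint_positions': array([ 6.70945215e+01,  1.95942559e+01,  8.73245010e+01,  1.15415252e-03,
        7.30756819e+01, -8.36605540e+00]), 'dq': array([ 0.03976885,  0.05984468,  0.10637527, -0.02247171,  0.05290341,
       -0.02728606]), 'effort': array([ 1.10818004e-03, -4.33544576e+01, -2.46275729e+01,  8.33502645e-05,
        6.31694411e-05, -2.28368884e-05]), 'ee_pos': array([131.78219709, 508.18992616, 404.72965144]), 'ee_rot': array([ 1.79994337e+02, -2.83307017e-04,  1.65460241e+02]), 'contact_force': array([ 0.23748831, -0.02668973,  0.08584854]), 'wrist_torque': array([-0.00416527,  0.01313366,  0.00513259]), 'finger_force': 0.0, 'gripper_width': 0.9992050824265571} 154.70000000000002
```

Run:
```python
import cv2
a=cv2.imread('pics/s0.png');b=cv2.imread('pics/t0.png')
cv2.imwrite('pics/s0c.png',cv2.resize(a[150:310,110:380],None,fx=2.9,fy=2.9,interpolation=3))
cv2.imwrite('pics/t0c.png',cv2.resize(b[90:350,180:480],None,fx=2.3,fy=2.3,interpolation=3))
```

```text
(no output)
```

View pics/s0c.png

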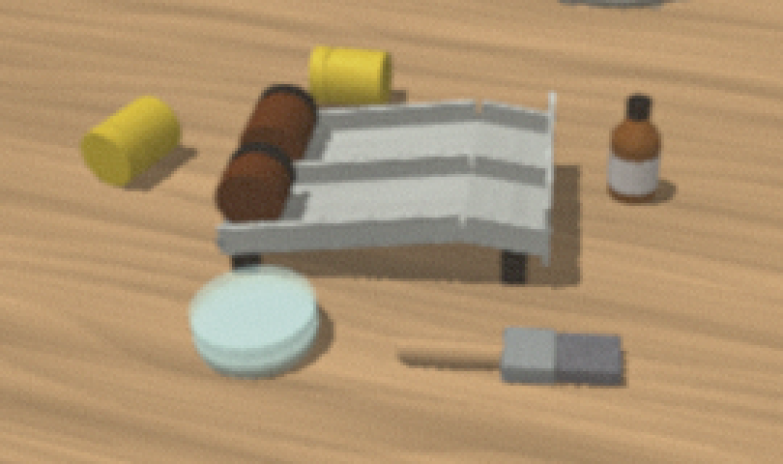

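View pics/t0c.png

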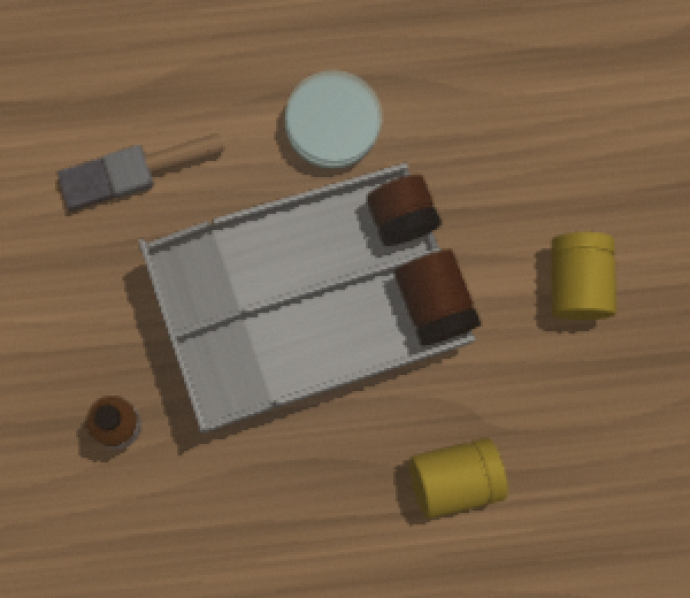

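```bash
cat >> h.py <<'E'
def R2W(p,P):
    c,s=np.cos(p[3]),np.sin(p[3]);P=np.atleast_2d(P)
    return P@np.array([[c,-s,0],[s,c,0],[0,0,1]]).T+p[:3]
E
python3 - <<'E'
from h import *
from scipy.optimize import least_squares
T=[([123,87.5,80],(203,430)),([123,-87.5,80],(145,241)),([60,87.5,70],(275,404)),([60,-87.5,70],(213,225)),([-127.5,87.5,47],(473,339)),([-127.5,-87.5,47],(405,167)),([60,0,70],(243,313)),([60,0,70],(243,313))]
S=[([123,87.5,80],(552,95)),([60,87.5,70],(474,104)),([60,0,70],(472,157)),([60,-87.5,70],(463,222)),([-127.5,-87.5,47],(220,228))]
tp=np.array([t[0] for t in T],float);tu=np.array([t[1] for t in T])/2.3+[180,90]
sp=np.array([t[0] for t in S],float);su=np.array([t[1] for t in S])/2.9+[110,150]
f=lambda p:np.r_[(proj('top',R2W(p,tp))-tu).ravel(),(proj('scene',R2W(p,sp))-su).ravel()]
r=least_squares(f,[400,0,0,1.5],loss='soft_l1')
p=r.x;print(p,np.degrees(p[3]));print(np.round(r.fun.reshape(-1,2),1))
np.save('rack.npy',p)
J=R2W(p,[[-109,42.5,57.5],[-109,-42.5,57.5],[94,42.5,72]]);print(J)
print(((proj('top',J)-[180,90])*2.3).round(),((proj('scene',J)-[110,150])*2.9).round())
# independent: jar centre from top crop px at z 57.5 -> rack frame
c,s=np.cos(p[3]),np.sin(p[3])
for l,cam in [('bottle','top'),('dishes','top'),('brush','top')]:
  w=atz(cam,manip.trace(l,cam)[0]['xy'],20)-p[:3];print(l,np.array([[c,s],[-s,c]])@w[:2])
for n,px in [('long',(437,297)),('short',(403,210)),('y1',(583,275)),('y2',(458,480))]:
  w=atz('top',np.array(px)/2.3+[180,90],57.5 if n[0]!='y' else 28)-p[:3];print(n,np.array([[c,s],[-s,c]])@w[:2])
E
```

```text
[569.07172868 -74.26912475  -7.39912573 -35.91502665] -2057.779448231282
[[ 1.   0.1]
 [-0.5 -0.1]
 [-0.1  1.6]
 [-0.6 -1.4]
 [-0.8  2.1]
 [-0.9 -0. ]
 [-0.2 -0. ]
 [-0.2 -0. ]
 [-1.4  0.3]
 [ 0.8 -0.3]
 [-1.4 -0.2]
 [-1.8 -1.1]
 [-0.7  1.5]]
[[ 550.60739361 -189.79539159   50.10087427]
 [ 633.68129616 -171.80298445   50.10087427]
 [ 507.63729186    8.60463451   64.60087427]]
[[436. 301.]
 [403. 214.]
 [221. 371.]] [[278. 134.]
 [254. 189.]
 [512. 129.]]
bottle [198.09111349  54.6917049 ]
dishes [ -75.69891975 -164.19095466]
brush [ 118.73616631 -176.0162628 ]
long [-109.16118463   39.99986084]
short [-108.56055144  -44.7324844 ]
y1 [-251.81821938   59.64284032]
y2 [-75.48465855 196.20783517]
```

```bash
cat > fit.py <<'E'
from h import *
from scipy.optimize import least_squares
T=[([123,87.5,80],(203,430)),([123,-87.5,80],(145,241)),([60,87.5,70],(275,404)),([60,-87.5,70],(213,225)),([-127.5,87.5,47],(473,339)),([-127.5,-87.5,47],(405,167)),([60,0,70],(243,313))]
S=[([123,87.5,80],(552,95)),([60,87.5,70],(474,104)),([60,0,70],(472,157)),([60,-87.5,70],(463,222)),([-127.5,-87.5,47],(220,228))]
tp=np.array([t[0] for t in T],float);tu=np.array([t[1] for t in T])/2.3+[180,90]
sp=np.array([t[0] for t in S],float);su=np.array([t[1] for t in S])/2.9+[110,150]
for z in (0,-4):
  g=lambda q:np.r_[q[:2],z,q[2]]
  f=lambda q:np.r_[(proj('top',R2W(g(q),tp))-tu).ravel(),(proj('scene',R2W(g(q),sp))-su).ravel()]
  r=least_squares(f,[567,-75,np.radians(102)]);print(r.x,np.degrees(r.x[2]),r.cost);print(np.round(r.fun,1))
  if z==0: np.save('rack.npy',g(r.x))
p=np.load('rack.npy');J=R2W(p,[[-109,42.5,57.5],[-109,-42.5,57.5]])
print(((proj('top',J)-[180,90])*2.3).round(),((proj('scene',J)-[110,150])*2.9).round())
print(R2W(p,[[-170,42.5,0],[94,42.5,72]]))
E
python3 fit.py
```

```text
[569.76145744 -73.18700217   1.78688732] 102.38110210872685 28.47297780066334
[ 0.6 -0.3 -1.4 -1.1 -0.3  1.  -1.3 -2.4 -0.5  1.1 -1.1 -1.5 -0.7 -0.8
 -1.1 -2.1  1.  -2.7 -1.1 -2.7 -1.3 -3.6 -0.8 -0.8]
[569.53173829 -73.60000999   1.7864917 ] 102.35843478409959 14.857737018213028
[ 0.8 -0.1 -1.  -0.6 -0.2  1.3 -1.1 -1.9 -0.8  1.5 -1.2 -0.8 -0.5 -0.4
 -1.3 -0.8  0.9 -1.4 -1.2 -1.3 -1.5 -2.2 -0.7  0.5]
[[437. 299.]
 [403. 211.]] [[278. 128.]
 [254. 183.]]
[[ 564.70011823 -248.34588104    0.        ]
 [ 508.0950389     9.51428454   72.        ]]
```

Request:
carry_out --targets '[[[0,0,0,0.138],[0,0,0,0.138],[0,0,0,0.138],[0,0,0,0.138],[0,0,0,0.138],[0,0,0,0.138],[0,0,0,0.138],[0,0,0,0.135]]]' --grip -1

```text
t: 1.85
ee_pos: [131.8, 508.2, 404.7]
ee_rot: [180.0, -0.0, 102.1]
contact_force: [1.0, 0.5, 0.3]
gripper_width: 0.0
finger_force: 0.0
```

Request:
carry_out --targets '[[[-3.92,2.82,0,0],[-3.92,2.82,0,0],[-3.92,2.82,0,0],[-3.92,2.82,0,0],[-3.92,2.82,0,0],[-3.92,2.82,0,0],[-3.92,2.82,0,0],[-3.92,2.82,0,0]]]'

```text
t: 2.65
ee_pos: [420.6, 248.6, 404.9]
ee_rot: [180.0, -0.0, 102.4]
contact_force: [0.7, 0.8, -0.0]
gripper_width: 0.001
finger_force: 0.0
```

Request:
carry_out --targets '[[[-4.7,0.3,0,0],[-4.7,0.3,0,0],[-4.7,0.3,0,0],[-4.7,0.3,0,0],[-4.7,0.3,0,0],[-4.7,0.3,0,0],[-4.7,0.3,0,0],[-4.7,0.3,0,0],[-4.7,0.3,0,0],[-4.7,0.3,0,0]]]'

```text
t: 3.65
ee_pos: [549.6, -204.4, 404.7]
ee_rot: [180.0, -0.0, 102.4]
contact_force: [0.4, 0.5, 0.6]
gripper_width: 0.003
finger_force: 0.0
```

Request:
carry_out --targets '[[[-4.6,0.5,0,0],[0,0,4.0,0],[0,0,4.0,0],[0,0,4.0,0],[0,0,3.4,0],[0,0,2.0,0],[0,0,1.0,0],[0,0,0,0]]]'

```text
t: 4.45
ee_pos: [563.9, -246.1, 219.5]
ee_rot: [-179.9, -0.1, 102.4]
contact_force: [0.2, -0.3, -0.6]
gripper_width: 0.001
finger_force: 0.0
```

Run:
```python
from h import *
a=snap('scene','s1.png')[:,:,::-1];b=snap('top','t1.png')[:,:,::-1]
A=cv2.resize(a[140:270,110:310],(800,520),interpolation=3);B=cv2.resize(b[120:280,290:490],(700,560),interpolation=3)
cv2.imwrite('pics/s1c.png',A)
s=manip.state();print(s['ee_pos'],s['contact_force']);e=s['ee_pos'];p=np.load('rack.npy')
c,sn=np.cos(p[3]),np.sin(p[3]);print('rack',np.array([[c,sn],[-sn,c]])@(e-p[:3])[:2])
tip=e-[0,0,173];print('tip scene crop',(proj('scene',tip)-[110,140])*4,'top full',proj('top',tip))
```

```text
[ 564.58387933 -246.50391908  221.75420553] [ 1.12897424 -0.41329061  0.75756885]
rack [-168.1759533    42.21859461]
tip scene crop [[292.03150624 224.5704928 ]] top full [[395.57875631 211.61014967]]
```

View pics/s1c.png

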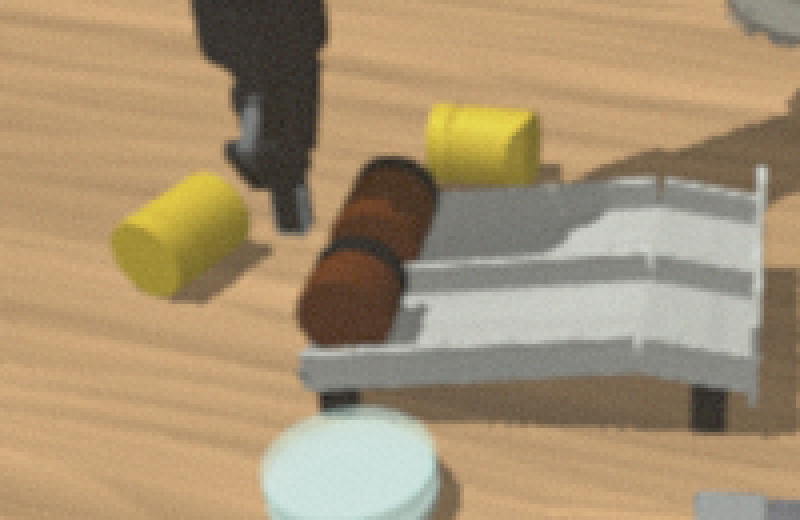

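Request:
carry_out --targets '[[[0.8,0,0,0],[0.8,0,0,0],[0.5,0,0,0],[0.5,0,-0.06,0],[0.8,0,-0.1,0],[0.9,0,-0.11,0],[0.9,0,-0.11,0],[0.9,0,-0.11,0],[0.9,0,-0.11,0],[0.9,0,-0.11,0]]]'

```text
t: 5.55
ee_pos: [547.0, -168.3, 227.9]
ee_rot: [180.0, -0.0, 102.4]
contact_force: [1.0, -1.2, 0.7]
gripper_width: 0.004
finger_force: 0.4
```

Run:
```python
from h import *
a=snap('scene','s2.png')[:,:,::-1];b=snap('top','t2.png')[:,:,::-1]
A=cv2.resize(a[140:270,110:310],(600,390),interpolation=3);B=cv2.resize(b[140:270,290:490],(600,390),interpolation=3)
cv2.imwrite('pics/st2.png',cv2.resize(np.vstack([A,B]),(460,598)))
s=manip.state();e=s['ee_pos'];p=np.load('rack.npy')
c,sn=np.cos(p[3]),np.sin(p[3]);print(e,'rack',np.array([[c,sn],[-sn,c]])@(e-p[:3])[:2],s['contact_force'])
```

```text
[ 546.93079061 -167.75236053  227.8320991 ] rack [-87.47086082  42.57575432] [ 0.21648949  0.00620332 -0.24224555]
```

View pics/st2.png

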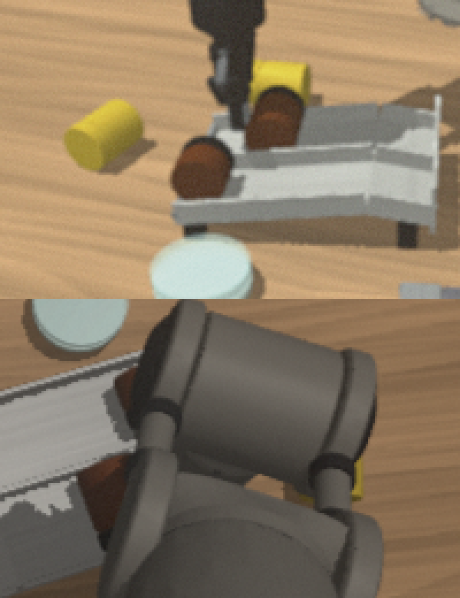

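The fingertips are behind the long jar in the upper lane, which has rolled up straight. The short jar hasn't moved.

Request:
carry_out --targets '[[[0.8,0,-0.1,0],[0.9,0,-0.11,0],[0.9,0,-0.11,0],[0.9,0,-0.11,0],[0.9,0,-0.11,0],[0.9,0,-0.11,0],[0.9,0,-0.11,0],[0.9,0,-0.11,0],[0.9,0,-0.11,0],[0.9,0,-0.11,0]]]'

```text
t: 6.65
ee_pos: [528.0, -81.4, 238.8]
ee_rot: [180.0, -0.0, 102.4]
contact_force: [0.6, -1.0, 0.5]
gripper_width: 0.0
finger_force: 0.4
```

Request:
carry_out --targets '[[[0.8,0,-0.08,0],[0.8,0,-0.04,0],[0.7,0,0,0],[0.6,0,0,0],[0.5,0,0,0],[0,0,0,0],[0,0,0,0],[0,0,0,0],[0,0,0,0]]]'

```text
t: 7.55
ee_pos: [520.9, -49.2, 239.9]
ee_rot: [180.0, -0.0, 102.4]
contact_force: [0.3, 1.2, -0.4]
gripper_width: -0.001
finger_force: 0.0
```

Run:
```python
from h import *
a=snap('scene','s3.png')[:,:,::-1];b=snap('top','t3.png')[:,:,::-1]
A=cv2.resize(a[140:270,110:310],(600,390),interpolation=3);B=cv2.resize(b[140:270,230:430],(600,390),interpolation=3)
cv2.imwrite('pics/st3.png',cv2.resize(np.vstack([A,B]),(460,598)))
s=manip.state();e=s['ee_pos'];p=np.load('rack.npy')
c,sn=np.cos(p[3]),np.sin(p[3]);print(e,'rack',np.array([[c,sn],[-sn,c]])@(e-p[:3])[:2],s['contact_force'])
```

```text
[520.89719407 -49.18498359 239.87134487] rack [33.92094694 42.5814806 ] [-0.12117383  0.99430899 -0.30706799]
```

View pics/st3.png

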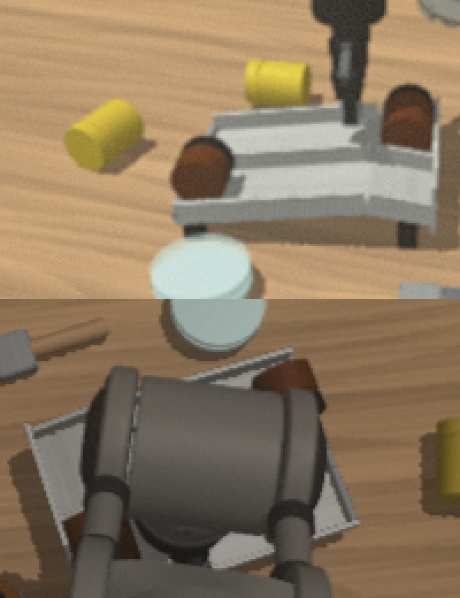

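The long jar has rolled into the dip against the end plate, and there is a clear gap to the fingers. I'll back off and lift the hand away.

Request:
carry_out --targets '[[[-1.0,0,-1.0,0],[-1.0,0,-3.0,0],[0,0,-4.5,0],[0,0,-4.5,0],[0,0,-3,0],[-4,0,0,0],[-4,0,0,0],[-4,0,0,0],[0,0,0,0],[0,0,0,0]]]'

```text
t: 8.65
ee_pos: [550.6, -187.0, 400.1]
ee_rot: [180.0, -0.0, 102.2]
contact_force: [-0.1, 0.6, 0.9]
gripper_width: 0.003
finger_force: 0.0
```

Run:
```python
from h import *
a=snap('scene','s4.png')[:,:,::-1];b=snap('top','t4.png')[:,:,::-1]
A=cv2.resize(a[140:270,110:310],(600,390),interpolation=3);B=cv2.resize(b[160:290,200:400],(600,390),interpolation=3)
cv2.imwrite('pics/st4.png',cv2.resize(np.vstack([A,B]),(460,598)))
p=np.load('rack.npy');q=R2W(p,[94,42.5,72]);print('dip pose in the picture',(proj('scene',q)-[110,140])*2.3,(proj('top',q)-[200,160])*2.3+[0,299])
```

```text
dip pose in the picture [[406.85788352 119.70254789]] [[173.97302042 507.05873045]]
```

View pics/st4.png

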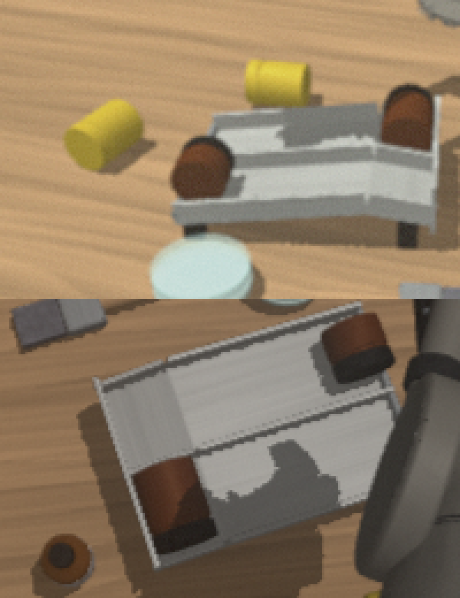

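The long jar lies square in the dip against the stop, at about (174,505) in the top view where it was expected. The short jar and the other things haven't moved, and the hand is clear.

```bash
python3 -c "from cell import manip; print(manip.close_job())"
```

```text
the job is handed in; nothing more can be done
None
```

I pushed the long jar over the crest; it rests in the dip against the end stop, the hand is clear, nothing else moved in the last pictures, and the job is handed in (no verdict was returned).

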